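Pull the square button cap off with the cap puller

TASK

Take the steel cap puller by its black handle, slide it under the square button cap on the button box until the stop inside it rests lightly against the cap, and pull the cap straight up off its stem, without shoving or prying it. Then stand the puller, with the cap still hooked in it, upright in the white sample tray and let go. Use only the puller on the cap, leave the round cap seated and do not disturb the other things.

Things in the scene. Friction and masses are not known exactly. Their poses are not given: they have to be found in the camera images.
- button_box: Grey two-button operator box with an aluminium top, 120 (its x) by 160 (its y) by 40 high, fixed. Origin at the centre of its underside, z up, x away from the robot. Two stems stand on it at x = +30, y = +35 and -35, each with an 18 by 18 collar, 8 high, on which a cap rests: an 8 high gap lies under a seated cap's rim. The top is clear and flat on the -x side of the stems (mm).
- square_cap: Black square push-on button cap, 34 by 34 by 18 high, about 20 g, on either stem (varies). Origin at the centre of its underside (48 above the bench when seated), z up, sides along the box's x and y. Sprung leaves grip it inside: it takes about 6 to 20 N straight up (varies) for the first 9 mm or so, then pops free, and clears the stem after 12 mm (mm).
- round_cap: Black round push-on button cap, diameter 31 by 18 high, on the other stem. Origin at the centre of its underside. To be left alone (mm).
- puller: Steel cap puller, 135 g, 82 high, standing loose: an inverted U, handle on top. Origin at its foot under the handle, z up, x to its open mouth. Side plates x = -37 to 27, inner faces y = +-21, outer +-25; ceiling 31; guide wings flare to x = 35, y = +-29. A rod sticks out behind to x = -57 to -73. Slide it over the cap along the box's +x, axes aligned, foot 0 to 2 above the box's top (mm).
- puller_handle (a point): Middle of the puller's black handle, 62 above its foot; 12 thick (puller x) by 30 wide (puller y), heights 36 to 82. Grip it here across the 12. Below, two inturned lips run along the feet of the side plates (y 12 to 21 either side, 4 thick), with nibs at the front ends (x = 24 to 27) that rise to 6; the cap's rim is lifted on the lips behind the nibs (mm).
- puller_entry (a point): Point at puller x = 6, y = 0, z = 4. Inside the channel an adjustable depth stop (a steel plate on a tight rod) is set anywhere from x = -11 to -27, not measured: the square cap meets it with its centre 0 to 16 behind this point. Feel for it: touch the seated cap (over 0.3 N), foot low, lips not yet lifting; over 7 N sideways on the cap is a shove (mm).
- tray: White flat sample tray, 148 (its x) by 203 (its y) by 20 high, open above, fixed on the bench to the left of the box. Origin at the centre of its underside. Its floor is 2 above the bench (mm).
- hex_block: Steel six-sided hardness test block, 52 by 59 by 12, loose behind the work. Bystander (mm).
- dish: Clear round petri dish, diameter 63, 14 high, loose behind the work. Bystander (mm).
- level: Small round bull's-eye level, diameter 38, 10 high, loose behind the work. Bystander (mm).
Not all that is in view belongs to the job. What is shaped like the square_cap but purple is not meant.

How it is judged:
By the outcome, as a careful person would: the job done as asked, in the order asked, and still so for the second after the job is handed in, with the robot touching nothing.
It also fails if it takes over 72 s, if anything falls off the work surface, if the arm or the gripper's body presses on something with over 40 N, if the wrist force passes 120 N, or if a joint passes its speed limit or range.

ROBOT

A 6-joint arm with a two-finger parallel gripper is mounted at the origin on a cart in front of the work surface, level with it; the furniture and walls round the work are solid. World frame = base frame: x ahead of the robot, y to its left, z up, the work surface at z = 0. Lengths are in mm, angles in rad, forces in N, time in s.
With the tool pointing down it reaches from about 275 to 1000 mm from the base axis. Payload 8.4 kg.
Tool frame: the origin (TCP) lies midway between the tips of the shut fingers; the grasp point (between the pads) lies 19 mm behind it; z points along the fingers, y is the direction in which the jaws open and shut (so a half turn about z gives the same grasp; the last joint's range is limited). The gripper opens to 85 mm and grips with 20 to 120 N. Pads are 22 mm wide; open, the fingers measure 114 mm over their backs; the gripper's body (76 mm by 85 mm) begins 54 mm behind the grasp point. The pads swing forward as they close: fully open they stand 13 mm farther back than shut.
Start: joints at [1.137, 0.353, 1.633, -0, 1.155, -0.002], TCP at [261.565, 567.637, 231.281] pointing down, gripper open.
Joint ranges: [-2.63, 2.63], [-0.92, 2.1], [0.06, 2.66], [-1.3, 4.44], [0, 2.69], [-3.02, 3.02]. Speed limits (rad/s): [2.22, 2.22, 2.79, 3.14, 3.14, 3.14].

INTERFACE

Orientations are given as [roll, pitch, yaw] about the fixed x, y, z axes, in that order (R = Rz(yaw) Ry(pitch) Rx(roll)).
In Python, from rig import r gives the robot as it stands. The module is installed in compiled form; this text tells all that it offers.
- The arm moves only by the tool drive_tool, never from a script. Its argument "moves" is a list of rows, each a list of 3 entries, a list of its own where there are three numbers: the closure, from 0 (fully open) to 1 (shut), then the shift along the tool's x, y, z in cm, then the turn about the tool's z in degrees. In form: [[claw, [dx, dy, dz], roll], ...]. A call has 1 to 12 rows; each row is the pose to reach, as a shift and turn from the pose measured when the call began, along the tool's axes at that moment; what a row does not reach only later rows make up. A row lasts 1/8 s, in which the tool goes at most 62.5 mm and 10.7 degrees, less where a joint would pass 70% of its speed; a pose out of reach is approached as far as the arm can. A call with a gripper value outside its range is refused whole. The fingers move at their own pace and stop on an object; "grip_force" is the grip in N (left out, the last holds). Time passes only in rows, so rows that repeat a pose let the fingers close. It gives the time, the measured TCP pose, the force and the opening at its end, in the units of the state.
- r.sense(): the state, without advancing time (a new reading comes with each control period).
- r.grab_frame(name): name is "scene" or "top" or "wrist"; returns a dict with "color" (420x560x3 uint8, red, green, blue), "fx", "fy", "cx", "cy" (pixels), "D" ([k1, k2, p1, p2, k3] as OpenCV has them; the pictures are not rectified), "pose" (4x4, takes a point from camera to world coordinates); the wrist camera has in their place "hand_eye" (4x4, takes a point from camera to tool coordinates, whose origin is the TCP and whose axes are the flange's). Camera axes: x right, y up, looking along -z (the intrinsics and any distortion apply to the point x, -y, -z); pixel columns grow to the right and rows downward; lengths in mm; the calibration is good to about 2 mm. A picture is of the moment at which its call begins: read the wrist's pose just before it. There is no depth.
- r.sign_off(): hands the job in, once; it reports no verdict.
Trained networks look in the newest picture that a camera, given by its name, has taken for a name from the list of things; names that differ only in an ending like _2 or _b are one class to them, and where a whole thing is asked for, a point or a joint stands for the part that bears it (a point fixed in the world has none). Each returns a list of dicts, best first, with "score" (0 to 1); they miss things now and then, are a little off and sometimes report something else, mostly with a low value. They report only what shows in the picture. A call takes as long as a camera call. They do not tell look-alikes from the thing itself.
- r.outline_of(thing, camera): "mask" (420x560 bool, what is visible of it) and "at" ([column, row] in pixels, amid what is visible of it).
- r.spot_point(thing, camera): "at" ([column, row] in pixels: a listed point, or the origin of a listed thing).
The state is a dict: "clock": time; "qpos": joint angles; "qvel": joint speeds; "joint_efforts": joint torques, N m; "eef_pos": TCP position; "tcp_rot": TCP orientation; "contact_force": force on the tool from outside, world axes, zero at the start; "wrist_torque": the same for the moment, N m; "opening": opening from 0.0 (shut) to 1.0 (fully open).
Only numpy, scipy, OpenCV 4.12 (cv2) and the standard library are available. Lean on these libraries where they do the work, as an engineer would, in place of code of your own. Each camera call takes 0.05 s, during which the arm holds its last target.

## Working session

There is one attempt and no reset: what is moved stays moved. The work goes in short steps, Python scripts to look and compute and a tool call to move; the robot and the scene stay as the last step left them, time stands still between calls to the robot, and variables do not carry over. Pictures are saved under pics/ and viewed, and the job is handed in when it is done.

Besides the shell and the picture viewer there is one more tool, called after "Request:" as a command line: name --argument value ..., lists and objects as JSON in quotes. drive_tool: Moves the arm, as the interface text tells. Its arguments: {"type":"object","properties":{"moves":{"type":"array"},"grip_force":{"type":"number"}},"required":["moves"]}

```bash
mkdir -p pics; cat > h.py <<'E'
from rig import r
import numpy as np, cv2
def save(f,n): cv2.imwrite('pics/'+n+'.png',cv2.cvtColor(f['color'],cv2.COLOR_RGB2BGR))
E
python3 - <<'E'
from h import *
import pickle
s=r.sense(); print(s)
F={}
for c in ['scene','top','wrist']:
    f=r.grab_frame(c); save(f,c+'0'); F[c]=f
    print(c,f['fx'],f['fy'],f['cx'],f['cy'],f['D'],np.round(f.get('pose',f.get('hand_eye')),3).tolist())
    for t in ['button_box','square_cap','round_cap','puller','tray']:
        print(t,[(round(d['score'],2),np.round(d['at']).tolist()) for d in r.spot_point(t,c)])
    for t in ['puller_handle','puller_entry']:
        print(t,[(round(d['score'],2),np.round(d['at']).tolist()) for d in r.spot_point(t,c)])
F['s']=s; pickle.dump(F,open('F0.pkl','wb'))
print(r.sense()['clock'])
E
```

```text
{'clock': 0.0, 'qpos': array([ 1.13661159e+00,  3.53641035e-01,  1.63414048e+00,  1.53148786e-05,
        1.15520691e+00, -2.40424247e-03]), 'qvel': array([-0.00119672,  0.00032658, -0.00124863, -0.00099124,  0.00146088,
       -0.0015338 ]), 'joint_efforts': array([ 1.91808984e-03, -6.05260921e+01, -3.42072022e+01,  1.00653281e-04,
        9.42972751e-03, -3.09054576e-05]), 'eef_pos': array([261.35067282, 567.20252587, 230.56341126]), 'tcp_rot': array([-3.14019691e+00, -1.73583561e-05,  2.70980596e+00]), 'contact_force': array([0.63650077, 0.17381799, 0.03222272]), 'wrist_torque': array([-0.01417482, -0.01074706,  0.01659824]), 'opening': 1.0016094740061805}
scene 475.39920040842924 475.39920040842924 274.61418568912467 213.48060259469972 [-0.03580599  0.          0.          0.          0.        ] [[0.63, 0.55, -0.548, 37.601], [-0.777, 0.443, -0.448, -636.797], [-0.004, 0.708, 0.706, 789.34], [0.0, 0.0, 0.0, 1.0]]
button_box [(0.98, [307.0, 291.0])]
square_cap [(0.66, [360.0, 254.0]), (0.54, [306.0, 259.0])]
round_cap [(0.63, [331.0, 278.0])]
puller [(0.67, [245.0, 262.0])]
tray 
[... 355 characters left out ...]
1382.195], [0.0, 0.0, 0.0, 1.0]]
button_box [(0.85, [343.0, 255.0])]
square_cap [(0.64, [353.0, 198.0]), (0.53, [332.0, 241.0])]
round_cap [(0.61, [359.0, 245.0])]
puller [(0.9, [286.0, 267.0])]
tray [(0.93, [217.0, 239.0])]
puller_handle [(0.94, [283.0, 259.0])]
puller_entry [(0.8, [289.0, 265.0]), (0.73, [274.0, 188.0]), (0.56, [189.0, 177.0])]
wrist 301.0291637155625 301.0291637155625 282.11543201978844 207.99942454937164 [-0.0228641  0.         0.         0.         0.       ] [[0.001, 0.958, 0.285, 72.569], [1.0, -0.001, -0.001, 0.439], [-0.001, 0.285, -0.958, -143.861], [0.0, 0.0, 0.0, 1.0]]
button_box []
square_cap []
round_cap []
puller []
tray []
puller_handle []
puller_entry []
1.2
```

View pics/scene0.png

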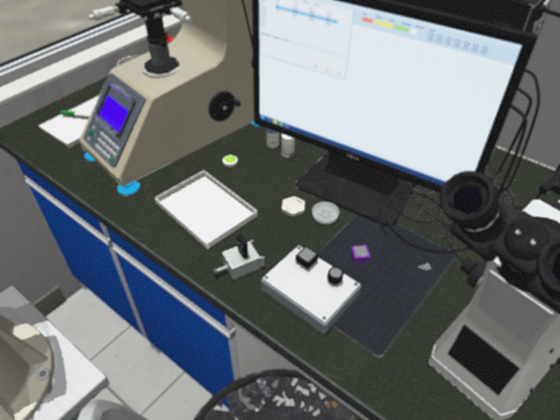

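View pics/top0.png

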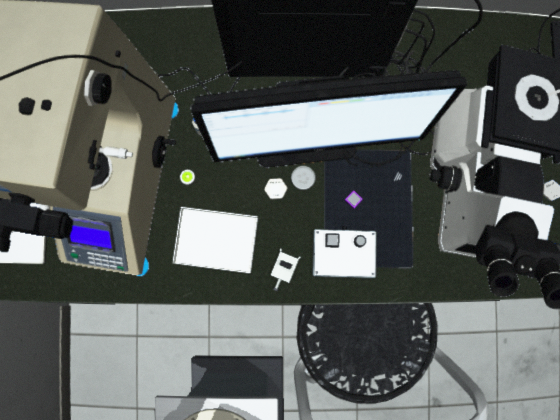

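```bash
python3 - <<'E'
import cv2
a=cv2.imread('pics/scene0.png')[190:340,190:400]; b=cv2.imread('pics/top0.png')[160:300,240:400]
cv2.imwrite('pics/cropA.png',cv2.resize(a,None,fx=3.8,fy=3.8,interpolation=cv2.INTER_CUBIC))
cv2.imwrite('pics/cropB.png',cv2.resize(b,None,fx=4.2,fy=4.2,interpolation=cv2.INTER_CUBIC))
E
```

```text
(no output)
```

View pics/cropA.png

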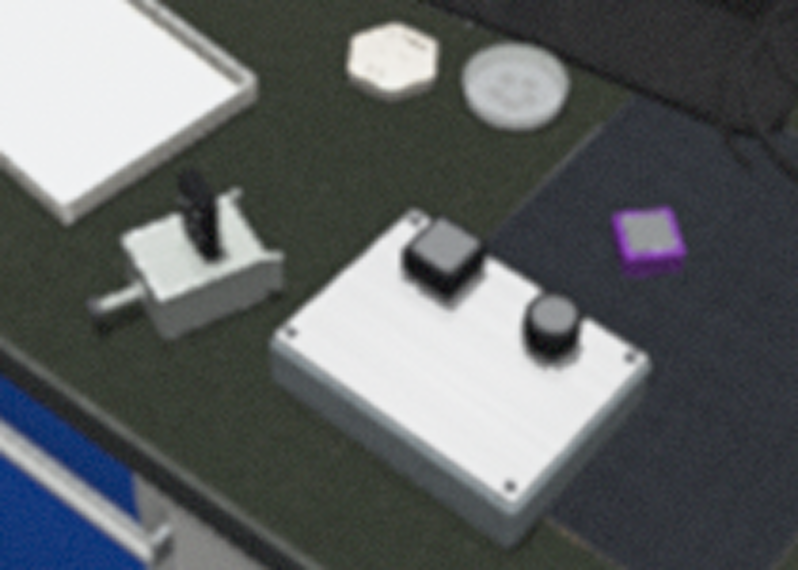

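View pics/cropB.png

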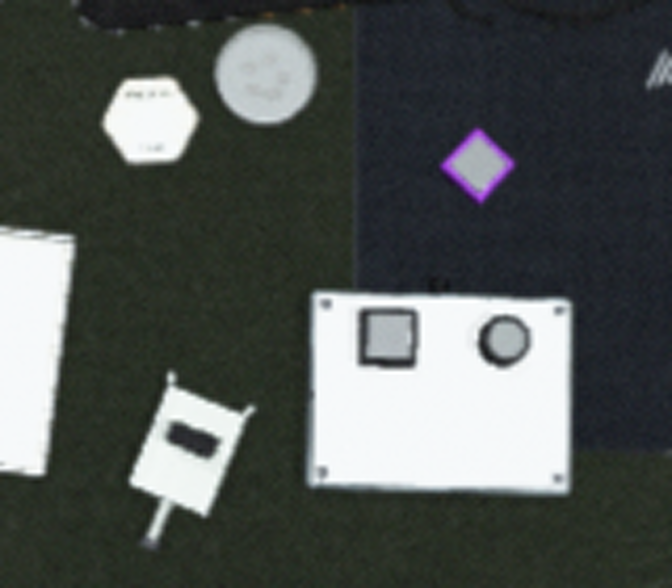

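```bash
cat >> h.py <<'E'
def und(f,uv):
    K=np.array([[f['fx'],0,f['cx']],[0,f['fy'],f['cy']],[0,0,1]],float)
    p=cv2.undistortPoints(np.array(uv,float).reshape(-1,1,2),K,np.array(f['D'],float)).reshape(-1,2)
    return np.c_[p[:,0],-p[:,1],-np.ones(len(p))]
def rot(rpy):
    from scipy.spatial.transform import Rotation as R
    return R.from_euler('xyz',rpy).as_matrix()
def campose(f,s=None):
    if 'pose' in f: return np.array(f['pose'])
    T=np.eye(4); T[:3,:3]=rot(s['tcp_rot']); T[:3,3]=s['eef_pos']
    return T@np.array(f['hand_eye'])
def onplane(f,uv,z,s=None):
    T=campose(f,s); d=und(f,uv)@T[:3,:3].T; o=T[:3,3]
    t=(z-o[2])/d[:,2]
    return (o+d*t[:,None])[:,:2]
def proj(f,X,s=None):
    T=campose(f,s); p=(np.array(X,float)-T[:3,3])@T[:3,:3]
    q=np.c_[p[:,0],-p[:,1],-p[:,2]]
    K=np.array([[f['fx'],0,f['cx']],[0,f['fy'],f['cy']],[0,0,1]],float)
    return cv2.projectPoints(q.reshape(-1,1,3),np.zeros(3),np.zeros(3),K,np.array(f['D'],float))[0].reshape(-1,2)
E
python3 - <<'E'
from h import *
import pickle
F=pickle.load(open('F0.pkl','rb')); t=F['top']; sc=F['scene']
c=lambda x,y:[240+x/4.2,160+y/4.2]
d=lambda x,y:[190+x/3.8,190+y/3.8]
print('box top', onplane(t,[c(313,291),c(571,299),c(571,494),c(308,487)],40).round(1).tolist())
print('box scene', onplane(sc,[d(413,210),d(652,363),d(514,510+0),d(272,340)],40).round(1).tolist())
print('cap sq', onplane(t,[c(388,338)],66).round(1), onplane(sc,[d(447,247)],66).round(1),'rd',onplane(t,[c(504,340)],66).round(1),onplane(sc,[d(553,316)],66).round(1))
print('puller roof corners', onplane(t,[c(172,385),c(247,417),c(210,517),c(130,485)],34).round(1).tolist())
print('handle top', onplane(t,[c(193,440)],82).round(1), 'rod', onplane(t,[c(150,545)],16).round(1), onplane(sc,[d(195,180)],82).round(1))
tr=[r_ for r_ in [[177,207],[258,216],[250,273],[173,264]]]
print('tray', onplane(t,tr,20).round(1).tolist(), onplane(t,tr,20).mean(0))
E
```

```text
box top [[581.8, -256.9], [575.7, -414.5], [457.3, -411.2], [463.4, -252.2]]
box scene [[577.9, -260.3], [571.4, -417.7], [456.2, -412.1], [461.1, -257.2]]
cap sq [[ 550.4 -299.3]] [[ 549.8 -302.5]] rd [[ 548.6 -368.6]] [[ 546.7 -371. ]]
puller roof corners [[525.8, -171.1], [506.1, -216.3], [446.0, -193.4], [465.5, -145.4]]
handle top [[ 490.1 -182.9]] rod [[ 429.5 -157.1]] [[ 492.2 -179. ]]
tray [[644.7, 100.3], [619.7, -112.2], [472.5, -91.6], [495.7, 107.9]] [558.15567963   1.10831984]
```

```bash
cat >> h.py <<'E'
def rel(tx,ty,tz,yangle=None,s=None):
    """yangle: desired world angle (deg) of tool y; returns cm shift in tool axes, roll deg"""
    s=s or r.sense(); R=rot(s['tcp_rot']); d=R.T@(np.array([tx,ty,tz])-s['eef_pos'])/10
    cur=np.degrees(np.arctan2(R[1,1],R[0,1]))
    roll=0 if yangle is None else -((yangle-cur+180)%360-180)
    print('shift',d.round(3).tolist(),'roll',round(roll,2),'cur yang',round(cur,2))
E
python3 - <<'E'
from h import *
rel(410,150,240,20); rel(495,-215,230,-22)
E
```

```text
shift [-30.96, -31.717, -0.875] roll 45.26 cur yang 65.26
shift [-53.955, -61.31, 0.126] roll 87.26 cur yang 65.26
```

Request:
drive_tool --moves '[[0,[-31,-31.7,-0.9],45],[0,[-31,-31.7,-0.9],45],[0,[-31,-31.7,-0.9],45],[0,[-31,-31.7,-0.9],45],[0,[-31,-31.7,-0.9],45],[0,[-31,-31.7,-0.9],45],[0,[-31,-31.7,-0.9],45],[0,[-54,-61.3,0.1],87],[0,[-54,-61.3,0.1],87],[0,[-54,-61.3,0.1],87],[0,[-54,-61.3,0.1],87],[0,[-54,-61.3,0.1],87]]'

```text
clock: 2.7
eef_pos: [480.1, -150.7, 232.3]
tcp_rot: [3.141, -0.0, 1.189]
contact_force: [1.1, 1.0, 0.2]
opening: 1.001
```

```bash
python3 - <<'E'
from h import *
rel(495,-215,230,-22)
E
```

```text
shift [-5.409, 3.778, 0.235] roll 0.1 cur yang -21.9
```

Request:
drive_tool --moves '[[0,[-5.4,3.8,0.2],0],[0,[-5.4,3.8,0.2],0],[0,[-5.4,3.8,0.2],0]]'

```text
clock: 3.08
eef_pos: [494.9, -215.1, 230.1]
tcp_rot: [3.142, -0.001, 1.187]
contact_force: [-0.2, 1.0, -0.2]
opening: 1.0
```

```bash
python3 - <<'E'
from h import *
import pickle
s=r.sense(); f=r.grab_frame('wrist'); save(f,'w1'); pickle.dump((f,s),open('F1.pkl','wb'))
print(s['eef_pos'],s['tcp_rot'])
for t in ['puller','puller_handle','puller_entry','square_cap','button_box']:
    print(t,[(round(d['score'],2),np.round(d['at']).tolist()) for d in r.spot_point(t,'wrist')])
cv2.imwrite('pics/w1b.png',cv2.resize(cv2.imread('pics/w1.png'),(800,600),interpolation=cv2.INTER_CUBIC))
E
```

```text
[ 494.8649164  -215.0516528   230.06578679] [ 3.14158727e+00 -5.89096601e-04  1.18721193e+00]
puller [(0.86, [273.0, 154.0])]
puller_handle [(0.84, [265.0, 162.0])]
puller_entry [(0.64, [275.0, 156.0])]
square_cap [(0.96, [444.0, 234.0]), (0.62, [352.0, 234.0])]
button_box [(0.73, [333.0, 253.0])]
```

View pics/w1b.png

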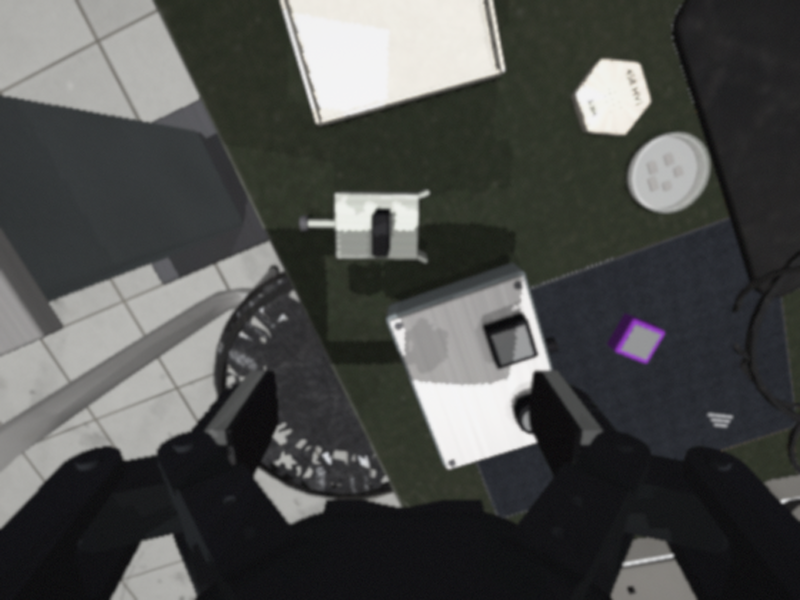

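```bash
python3 - <<'E'
from h import *
import pickle
f,s=pickle.load(open('F1.pkl','rb'))
im=cv2.imread('pics/w1.png')
cv2.imwrite('pics/w1c.png',cv2.resize(im[120:200,200:320],None,fx=6.5,fy=6.5,interpolation=cv2.INTER_CUBIC))
cv2.imwrite('pics/w1d.png',cv2.resize(im[180:330,260:400],None,fx=4,fy=4,interpolation=cv2.INTER_CUBIC))
E
```

```text
(no output)
```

View pics/w1c.png

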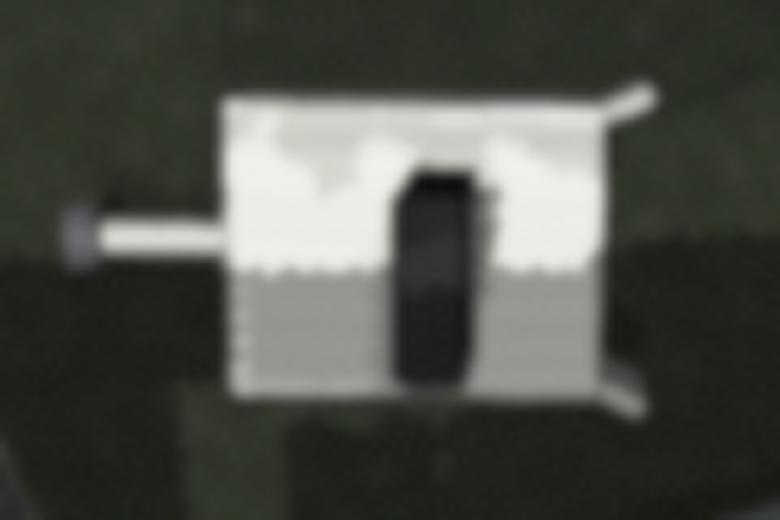

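View pics/w1d.png

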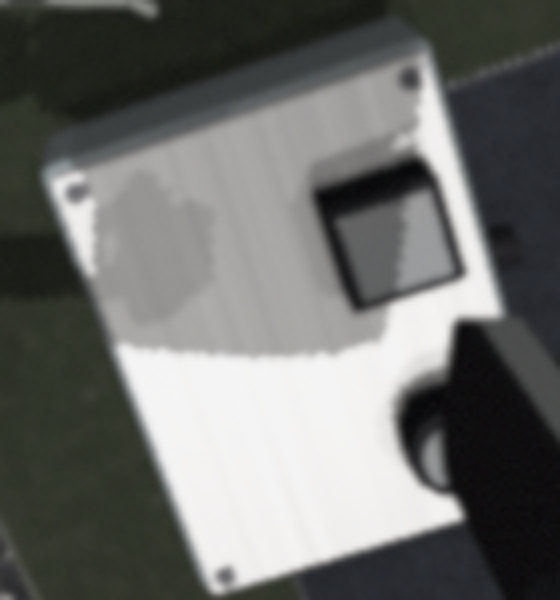

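```bash
python3 - <<'E'
from h import *
import pickle
f,s=pickle.load(open('F1.pkl','rb'))
c=lambda x,y:[200+(x+.5)/6.5-.5,120+(y+.5)/6.5-.5]
d=lambda x,y:[260+(x+.5)/4-.5,180+(y+.5)/4-.5]
P=onplane(f,[c(222,99),c(606,105),c(603,398),c(230,396)],35,s); print(P.round(1).tolist())
fw=(P[1]-P[0]+P[2]-P[3]); yw=np.degrees(np.arctan2(fw[1],fw[0])); print('yaw',yw, np.linalg.norm(P[1]-P[0]),np.linalg.norm(P[3]-P[0]))
u=fw/np.linalg.norm(fw); print('origin',P.mean(0)+5*u)
H=onplane(f,[c(425,175),c(470,178),c(466,385),c(400,385)],82,s);print('handle',H.round(1).tolist(),H.mean(0))
rod=onplane(f,[c(80,236)],16,s); print('rod',rod, rod+73*u)
B=onplane(f,[d(428,45),d(45,170),d(213,595)],40,s);print('box',B.round(1).tolist(), np.linalg.norm(B[0]-B[1]),np.linalg.norm(B[2]-B[1]))
e=B[0]-B[1]; g=B[1]-B[2]; print('yaw',np.degrees(np.arctan2(e[1],e[0])),np.degrees(np.arctan2(-g[0],g[1])),'centre',(B[0]+B[2])/2)
C=onplane(f,[d(333,207),d(427,190),d(463,272),d(360,310)],66,s);print('cap',C.round(1).tolist(),C.mean(0))
e=C[1]-C[0]
E
```

```text
[[466.7, -143.1], [526.5, -168.3], [507.7, -214.9], [446.9, -190.1]]
yaw -22.529274529827788 64.85125183553798 50.97345509848007
origin [ 491.59484636 -181.01035047]
handle [[497.6, -164.8], [503.6, -167.7], [491.2, -196.0], [482.0, -192.2]] [ 493.60186985 -180.16224023]
rod [[ 429.5974434  -155.30606063]] [[ 497.02636699 -183.27640677]]
box [[582.3, -256.3], [466.6, -250.4], [461.1, -408.1]] 115.8349953883302 157.7518523911373
yaw -2.9378648697010856 -1.9872326089253172 centre [ 521.71041086 -332.20851119]
cap [[539.9, -281.7], [565.3, -286.6], [567.3, -313.6], [537.1, -313.8]] [ 552.38461876 -298.91340928]
```

```bash
python3 - <<'E'
from h import *
rel(492,-181.2,110,-22.5);rel(492,-181.2,43,-22.5)
E
```

```text
shift [2.914, -1.534, 12.06] roll 0.69 cur yang -21.81
shift [2.912, -1.542, 18.76] roll 0.69 cur yang -21.81
```

Request:
drive_tool --moves '[[0,[2.9,-1.5,4],0.7],[0,[2.9,-1.5,12],0.7],[0,[2.9,-1.5,12],0.7],[0,[2.9,-1.5,15],0.7],[0,[2.9,-1.5,18.75],0.7],[0,[2.9,-1.5,18.75],0.7],[0,[2.9,-1.5,18.75],0.7]]'

```text
clock: 4.25
eef_pos: [493.0, -181.3, 44.1]
tcp_rot: [3.14, -0.0, 1.178]
contact_force: [0.2, -0.0, 0.1]
opening: 1.002
```

```bash
python3 - <<'E'
from h import *
import pickle
s=r.sense(); f=r.grab_frame('wrist'); save(f,'w2'); pickle.dump((f,s),open('F2.pkl','wb'))
print(s['eef_pos'],s['tcp_rot'],s['contact_force'])
cv2.imwrite('pics/w2b.png',cv2.resize(cv2.imread('pics/w2.png'),(800,600),interpolation=cv2.INTER_CUBIC))
E
```

```text
[ 492.9507416  -181.32502922   44.11030109] [ 3.13965930e+00 -3.82862032e-04  1.17844539e+00] [ 0.23992603 -0.04190519  0.09490014]
```

View pics/w2b.png

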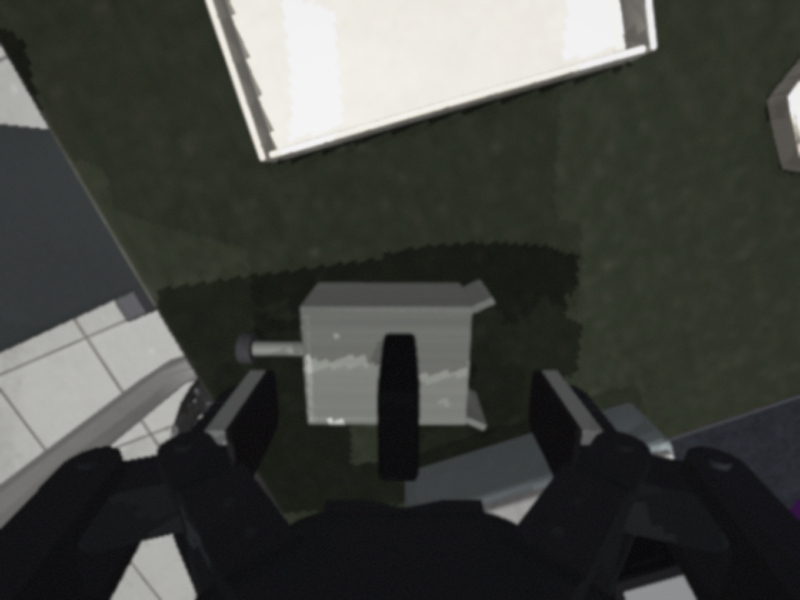

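```bash
python3 - <<'E'
from h import *
import pickle
f,s=pickle.load(open('F2.pkl','rb'))
v=lambda x,y:[(x+.5)*.7-.5,(y+.5)*.7-.5]
R=rot(s['tcp_rot'])
def loc(uv,z):
    p=onplane(f,uv,z,s); q=np.c_[p,np.full(len(p),z)]-s['eef_pos']; return (q@R)[:,:2]
a=loc([v(302,304),v(471,304),v(469,425),v(309,425)],35);print(a.round(1).tolist(),a.mean(0), np.degrees(np.arctan2(*(a[1]-a[0]))),np.degrees(np.arctan2(*(a[2]-a[3]))))
print(loc([v(398,336),v(398,478)],82).round(1).tolist())
E
```

```text
[[25.0, -37.6], [25.1, 25.5], [-26.7, 27.1], [-26.7, -38.2]] [-0.84104458 -5.8270592 ] 0.03527736266800126 0.029666155511007198
[[31.0, -1.2], [-14.0, -1.3]]
```

Request:
drive_tool --moves '[[0,[-0.08,-0.08,0.1],0],[0.6,[-0.08,-0.08,0.1],0],[1,[-0.08,-0.08,0.1],0],[1,[-0.08,-0.08,0.1],0],[1,[-0.08,-0.08,0.1],0],[1,[-0.08,-0.08,0.1],0],[1,[-0.08,-0.08,0.1],0],[1,[-0.08,-0.08,0.1],0]]' --grip_force 90

```text
clock: 5.3
eef_pos: [492.2, -182.0, 43.4]
tcp_rot: [3.139, -0.0, 1.178]
contact_force: [-0.7, 0.4, -0.6]
opening: 0.129
```

```bash
python3 - <<'E'
from h import *
import pickle
s=r.sense(); f=r.grab_frame('wrist'); save(f,'w3'); pickle.dump((f,s),open('F3.pkl','wb'))
print(s['eef_pos'],s['tcp_rot'],s['contact_force'],s['opening'])
cv2.imwrite('pics/w3b.png',cv2.resize(cv2.imread('pics/w3.png'),(800,600),interpolation=cv2.INTER_CUBIC))
E
```

```text
[ 492.1608354  -181.96406748   43.4433475 ] [ 3.13877890e+00 -4.04555698e-04  1.17825706e+00] [-0.67172635  0.42311254 -0.58841151] 0.12872105180000235
```

View pics/w3b.png

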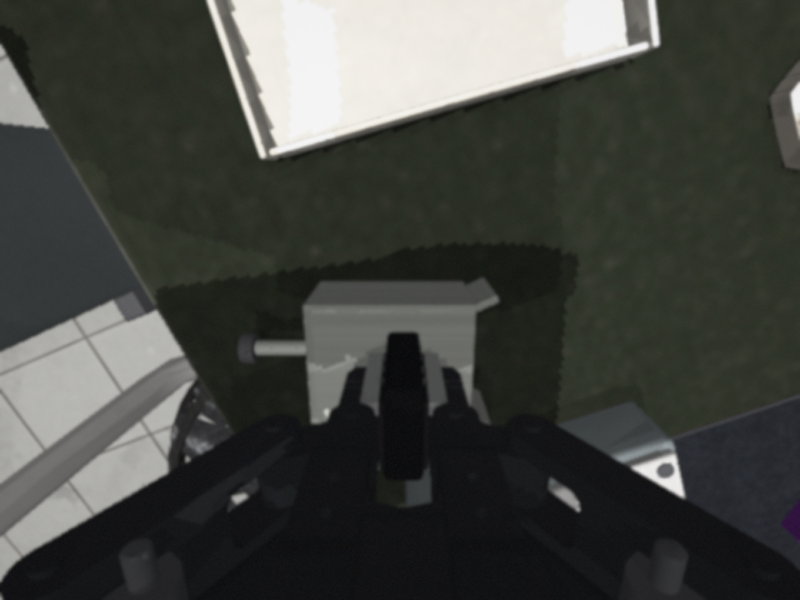

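```bash
python3 - <<'E'
from h import *
rel(492,-182,112,-22.5);rel(476.6,-296.5,112,-2.3)
E
```

```text
shift [-0.01, 0.004, -6.856] roll 0.01 cur yang -22.49
shift [-11.178, 2.961, -6.852] roll -20.19 cur yang -22.49
```

Request:
drive_tool --moves '[[1,[0,0,-1],0],[1,[0,0,-3],0],[1,[0,0,-5],0],[1,[0,0,-6.85],0],[1,[0,0,-6.85],0],[1,[-3,0.8,-6.85],-5],[1,[-6,1.6,-6.85],-11],[1,[-9,2.4,-6.85],-17],[1,[-11.2,3,-6.85],-20.2],[1,[-11.2,3,-6.85],-20.2],[1,[-11.2,3,-6.85],-20.2]]'

```text
clock: 6.72
eef_pos: [476.4, -296.1, 111.4]
tcp_rot: [3.14, -0.0, 1.53]
contact_force: [-0.1, -0.2, -1.7]
opening: 0.127
```

```bash
python3 - <<'E'
from h import *
import pickle
s=r.sense(); f=r.grab_frame('wrist'); save(f,'w4'); 
t=r.grab_frame('top'); save(t,'t4'); c=r.grab_frame('scene'); save(c,'s4'); pickle.dump((f,s,t,c),open('F4.pkl','wb'))
print(s['eef_pos'],s['tcp_rot'],s['contact_force'],s['opening'])
cv2.imwrite('pics/w4b.png',cv2.resize(cv2.imread('pics/w4.png'),(800,600),interpolation=cv2.INTER_CUBIC))
cv2.imwrite('pics/t4b.png',cv2.resize(cv2.imread('pics/s4.png')[190:340,220:390],None,fx=4,fy=4,interpolation=cv2.INTER_CUBIC))
E
```

```text
[ 476.44037782 -296.1330888   111.40871472] [ 3.13978162e+00 -2.65890551e-04  1.52950619e+00] [-0.10899519 -0.15605809 -1.7050529 ] 0.1274910902930531
```

View pics/w4b.png

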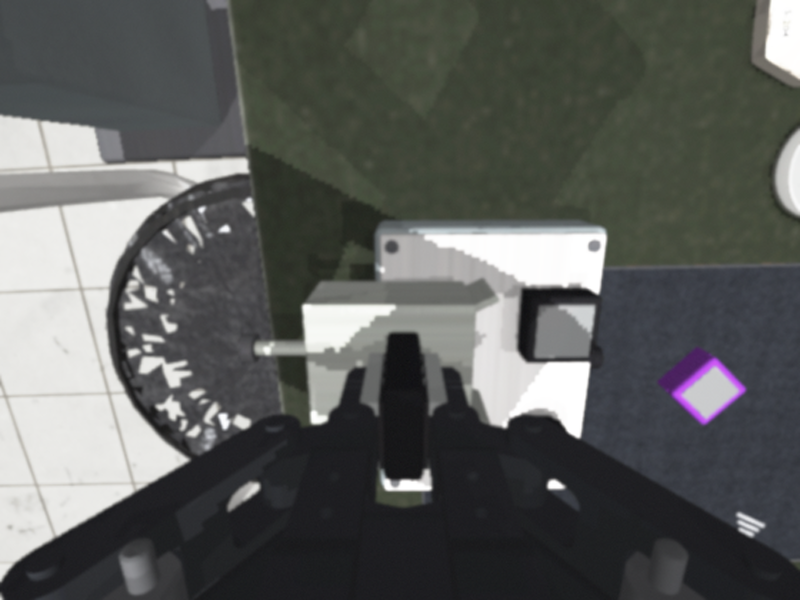

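View pics/t4b.png

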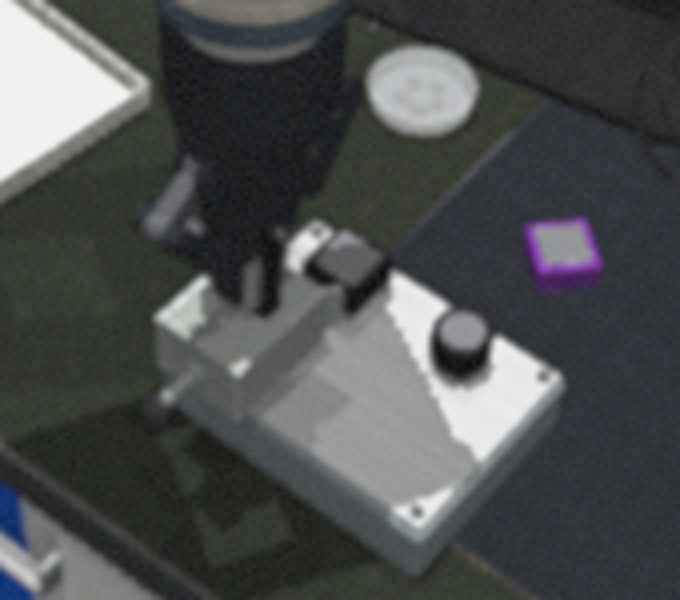

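```bash
python3 - <<'E'
import cv2
im=cv2.imread('pics/w4.png')
cv2.imwrite('pics/w4c.png',cv2.resize(im[145:305,205:435],None,fx=3.4,fy=3.4,interpolation=cv2.INTER_CUBIC))
cv2.imwrite('pics/w4d.png',cv2.resize(im[190:265,350:430],None,fx=8,fy=8,interpolation=cv2.INTER_CUBIC))
E
```

```text
(no output)
```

View pics/w4c.png

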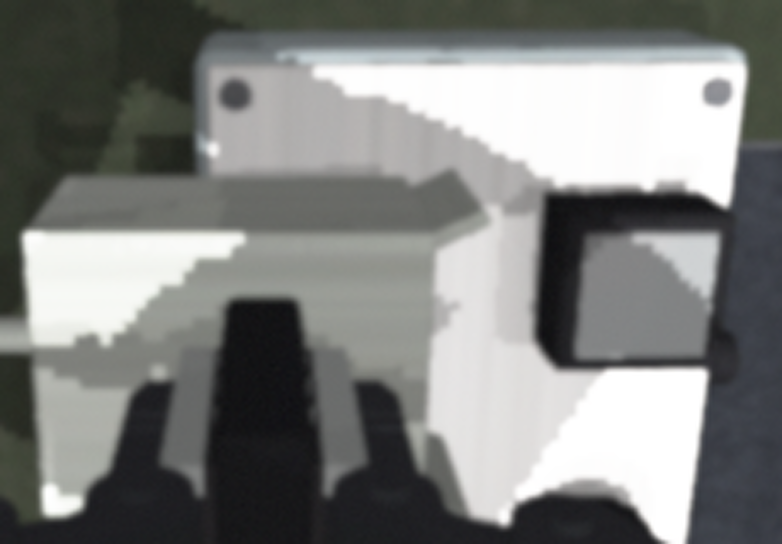

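View pics/w4d.png

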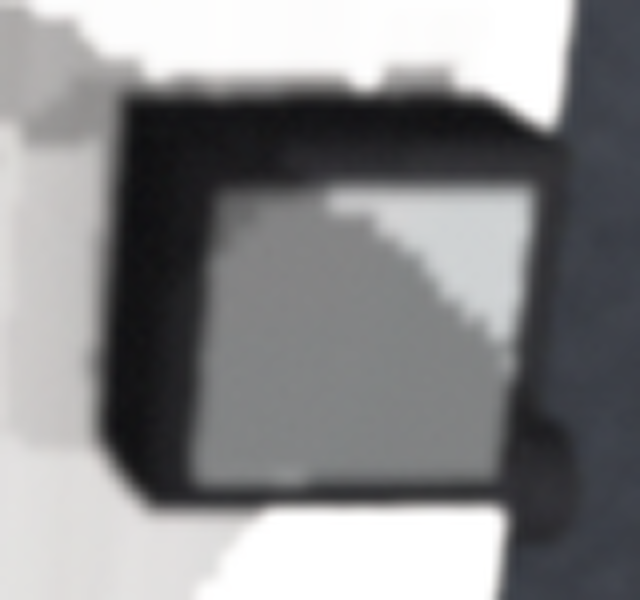

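```bash
python3 - <<'E'
from h import *
import pickle
f,s,t,sc=pickle.load(open('F4.pkl','rb'))
c=lambda x,y:[205+(x+.5)/3.4-.5,145+(y+.5)/3.4-.5]
d=lambda x,y:[350+(x+.5)/8-.5,190+(y+.5)/8-.5]
R=rot(s['tcp_rot'])
def loc(uv,z):
    p=onplane(f,uv,z,s); q=np.c_[p,np.full(len(p),z)]-s['eef_pos']; return (q@R)[:,:2]
a=loc([c(235,95),c(717,92)],40); print('screws',a.round(1).tolist(),np.degrees(np.arctan2(*(a[1]-a[0]))))
a=loc([c(205,66),c(743,64)],40); print('edge',a.round(1).tolist(),np.degrees(np.arctan2(*(a[1]-a[0]))))
a=loc([d(213,190),d(540,185),d(502,487),d(190,487)],66); print('cap inlay',a.round(1).tolist(),a.mean(0).round(2))
a=loc([d(118,105),d(100,435)],48); print('cap base near edge',a.round(1).tolist())
a=loc([d(155,505),d(505,500)],66);print('cap right top edge',a.round(1).tolist())
for z in (102,103,104):
  a=loc([c(25,233),c(433,240)],z); print('roof',a.round(1).tolist())
E
```

```text
screws [[35.7, -5.7], [36.5, 97.0]] 0.4716884171490653
edge [[41.8, -12.0], [42.5, 101.8]] 0.34273088990731576
cap inlay [[13.1, 62.6], [13.6, 89.8], [-13.7, 90.1], [-13.6, 63.0]] [-0.13 76.36]
cap base near edge [[15.4, 59.2], [-16.5, 60.1]]
cap right top edge [[-15.3, 60.2], [-14.9, 90.5]]
roof [[24.6, -37.1], [23.5, 27.1]]
roof [[24.9, -36.9], [23.8, 26.9]]
roof [[25.2, -36.6], [24.1, 26.7]]
```

Request:
drive_tool --moves '[[1,[-0.03,0,1],-0.4],[1,[-0.03,0,2],-0.4],[1,[-0.03,0,2.6],-0.4],[1,[-0.03,0,2.6],-0.4],[1,[-0.03,0,2.6],-0.4]]'

```text
clock: 7.5
eef_pos: [477.0, -296.4, 85.9]
tcp_rot: [3.139, 0.0, 1.538]
contact_force: [-0.3, 0.6, -0.5]
opening: 0.126
```

```bash
python3 - <<'E'
from h import *
s=r.sense()
print(s['eef_pos'],s['tcp_rot'],s['contact_force'],s['wrist_torque'])
rel(476.4,-296.4,84.4,-2.0)
E
```

```text
[ 477.02508271 -296.40529229   85.87564532] [3.13901898e+00 3.52505864e-04 1.53800308e+00] [-0.28043505  0.58256335 -0.5463086 ] [-0.04887453 -0.04190949  0.00312775]
shift [-0.001, -0.063, 0.147] roll 0.12 cur yang -1.88
```

Request:
drive_tool --moves '[[1,[0,0,0.1],0],[1,[0,0,0.15],0],[1,[0,0,0.15],0]]'

```text
clock: 7.88
eef_pos: [477.0, -296.4, 84.4]
tcp_rot: [3.139, 0.0, 1.538]
contact_force: [0.7, -0.1, -1.5]
opening: 0.128
```

Request:
drive_tool --moves '[[1,[0,0,0.05],0],[1,[0,0,0.05],0]]'

```text
clock: 8.12
eef_pos: [477.0, -296.4, 83.9]
tcp_rot: [3.139, 0.0, 1.538]
contact_force: [0.4, -0.9, -1.2]
opening: 0.125
```

Request:
drive_tool --moves '[[1,[0,0,0.05],0],[1,[0,0,0.05],0]]'

```text
clock: 8.38
eef_pos: [477.1, -296.4, 83.5]
tcp_rot: [3.139, 0.0, 1.538]
contact_force: [-1.1, -0.1, -1.0]
opening: 0.126
```

Request:
drive_tool --moves '[[1,[0,0,0.04],0],[1,[0,0,0.04],0]]'

```text
clock: 8.62
eef_pos: [477.1, -296.5, 83.4]
tcp_rot: [3.139, 0.001, 1.538]
contact_force: [-2.8, 1.0, 6.1]
opening: 0.13
```

```bash
python3 - <<'E'
from h import *
import pickle
f3,s3=pickle.load(open('F3.pkl','rb')); f4,s4,t,sc=pickle.load(open('F4.pkl','rb'))
a=cv2.resize(cv2.imread('pics/w3.png')[215:275,150:250],None,fx=7,fy=7,interpolation=cv2.INTER_CUBIC)
b=cv2.resize(cv2.imread('pics/w4.png')[215:275,160:260],None,fx=7,fy=7,interpolation=cv2.INTER_CUBIC)
cv2.imwrite('pics/rod3.png',a);cv2.imwrite('pics/rod4.png',b)
v=lambda x,y:[(x+.5)*.7-.5,(y+.5)*.7-.5]
# scene view of rod
c=cv2.resize(cv2.imread('pics/s4.png')[270:300,250:300],None,fx=14,fy=14,interpolation=cv2.INTER_CUBIC);cv2.imwrite('pics/rods.png',c)
E
```

```text
(no output)
```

View pics/rod3.png

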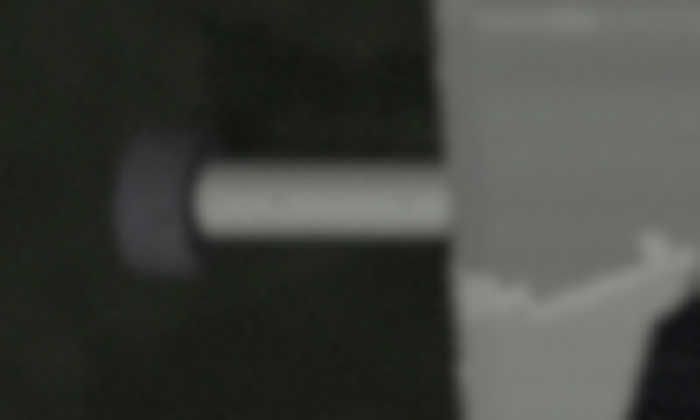

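View pics/rod4.png

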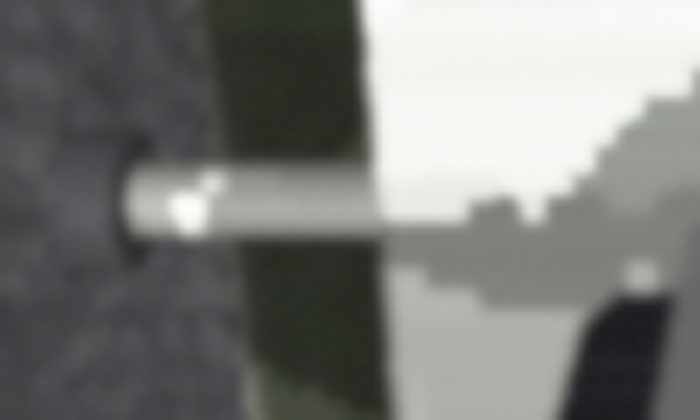

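Request:
drive_tool --moves '[[1,[0,0,-0.08],0],[1,[0,0,-0.08],0]]'

```text
clock: 8.88
eef_pos: [477.1, -296.5, 84.2]
tcp_rot: [3.139, 0.001, 1.538]
contact_force: [-1.2, -0.8, -1.7]
opening: 0.129
```

```bash
python3 - <<'E'
from h import *
import pickle
f,s=pickle.load(open('F3.pkl','rb'));R=rot(s['tcp_rot'])
c=lambda x,y:[150+(x+.5)/7-.5,215+(y+.5)/7-.5]
def loc(uv,z):
    p=onplane(f,uv,z,s); q=np.c_[p,np.full(len(p),z)]-s['eef_pos']; return (q@R)[:,:2]
for z in (10,15,20,25): print(z,loc([c(118,202),c(190,202),c(450,200)],z).round(1).tolist())
f1,s1=pickle.load(open('F1.pkl','rb'))
c=lambda x,y:[200+(x+.5)/6.5-.5,120+(y+.5)/6.5-.5]
g=np.array([492.2,-182.]);u=np.array([np.cos(np.radians(-22.5)),np.sin(np.radians(-22.5))])
for z in (15,20): print(z,[(((p-g)@u).round(1)) for p in onplane(f1,[c(62,236),c(80,236),c(224,99),c(605,105)],z if 1 else 0,s1)],[((p-g)@u).round(1) for p in onplane(f1,[c(224,99),c(230,396),c(605,105)],35,s1)])
E
```

```text
10 [[-3.2, -73.7], [-3.2, -67.1], [-3.0, -43.3]]
15 [[-1.1, -71.6], [-1.1, -65.2], [-0.8, -42.1]]
20 [[1.1, -69.5], [1.1, -63.3], [1.3, -40.8]]
25 [[3.2, -67.4], [3.2, -61.4], [3.5, -39.6]]
15 [np.float64(-71.6), np.float64(-68.3), np.float64(-41.2), np.float64(27.0)] [np.float64(-38.1), np.float64(-38.7), np.float64(26.3)]
20 [np.float64(-70.4), np.float64(-67.1), np.float64(-40.4), np.float64(26.8)] [np.float64(-38.1), np.float64(-38.7), np.float64(26.3)]
```

Request:
drive_tool --moves '[[1,[0,0.8,0],0],[1,[0,1.6,0],0],[1,[0,2.4,0],0],[1,[0,3.0,0],0],[1,[0,3.6,0],0],[1,[0,4.0,0],0],[1,[0,4.0,0],0]]'

```text
clock: 9.75
eef_pos: [517.3, -297.8, 84.2]
tcp_rot: [3.139, 0.001, 1.538]
contact_force: [0.6, -0.1, -1.5]
opening: 0.129
```

```bash
python3 - <<'E'
from h import *
import pickle
s=r.sense(); f=r.grab_frame('wrist'); save(f,'w5'); c=r.grab_frame('scene'); save(c,'s5')
pickle.dump((f,s,c),open('F5.pkl','wb'))
print(s['eef_pos'],s['tcp_rot'],s['contact_force'],s['opening'])
cv2.imwrite('pics/w5b.png',cv2.resize(cv2.imread('pics/w5.png')[145:345,155:435],None,fx=2.8,fy=2.8,interpolation=cv2.INTER_CUBIC))
cv2.imwrite('pics/s5b.png',cv2.resize(cv2.imread('pics/s5.png')[230:330,250:370],None,fx=6,fy=6,interpolation=cv2.INTER_CUBIC))
E
```

```text
[ 517.30425472 -297.76252202   84.22847596] [3.13872819e+00 5.41366237e-04 1.53822535e+00] [ 0.64558388 -0.09573116 -1.53627132] 0.1292235522496395
```

View pics/w5b.png

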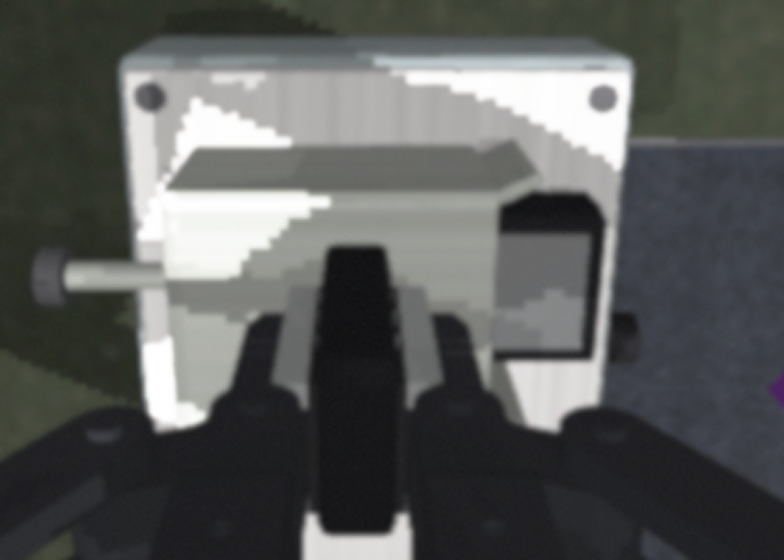

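View pics/s5b.png

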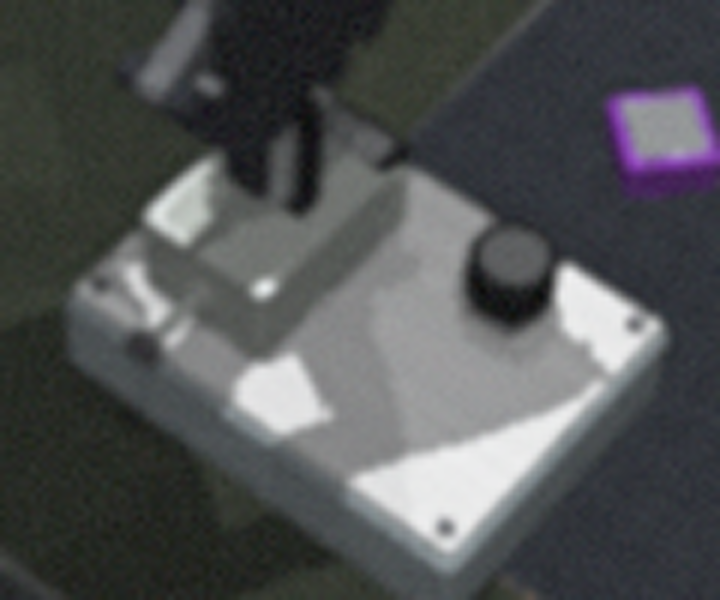

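```bash
python3 - <<'E'
from h import *
import pickle
f,s,_=pickle.load(open('F5.pkl','rb'));R=rot(s['tcp_rot'])
c=lambda x,y:[155+(x+.5)/2.8-.5,145+(y+.5)/2.8-.5]
def loc(uv,z):
    p=onplane(f,uv,z,s); q=np.c_[p,np.full(len(p),z)]-s['eef_pos']; return (q@R)[:,:2].round(1).tolist()
print('inlay far', loc([c(591,233),c(583,352)],66),'near side',loc([c(498,234),c(495,352)],66))
print('screws',loc([c(150,97),c(602,97)],40))
print('roof',loc([c(165,190),c(500,192)],75.8)); print('knob end',loc([c(33,276)],58.3))
E
```

```text
inlay far [[12.9, 48.4], [-14.2, 48.9]] near side [[12.7, 29.3], [-14.2, 30.0]]
screws [[36.1, -46.5], [36.2, 56.0]]
roof [[25.3, -36.0], [24.9, 27.5]]
knob end [[0.1, -70.3]]
```

Request:
drive_tool --moves '[[1,[-0.03,0.5,0],0],[1,[-0.05,1.0,0],0],[1,[-0.05,1.5,0],0],[1,[-0.05,2.0,0],0],[1,[-0.05,2.4,0],0],[1,[-0.05,2.7,0],0],[1,[-0.05,2.85,0],0],[1,[-0.05,2.85,0],0]]'

```text
clock: 10.85
eef_pos: [545.4, -299.1, 84.2]
tcp_rot: [3.139, 0.0, 1.538]
contact_force: [0.2, 0.4, -1.2]
opening: 0.132
```

Request:
drive_tool --moves '[[1,[0,0.1,0],0],[1,[0,0.2,0],0],[1,[0,0.3,0],0],[1,[0,0.4,0],0]]'

```text
clock: 11.35
eef_pos: [549.4, -299.3, 84.2]
tcp_rot: [3.139, 0.0, 1.538]
contact_force: [0.0, -0.3, -0.6]
opening: 0.13
```

Request:
drive_tool --moves '[[1,[0,0.1,0],0],[1,[0,0.2,0],0],[1,[0,0.3,0],0],[1,[0,0.4,0],0]]'

```text
clock: 11.85
eef_pos: [553.5, -299.4, 84.3]
tcp_rot: [3.139, 0.0, 1.538]
contact_force: [0.8, 0.7, -1.3]
opening: 0.127
```

Request:
drive_tool --moves '[[1,[0,0.05,0],0],[1,[0,0.1,0],0]]'

```text
clock: 12.1
eef_pos: [554.5, -299.4, 84.3]
tcp_rot: [3.139, 0.0, 1.538]
contact_force: [0.7, -0.8, -1.4]
opening: 0.131
```

Request:
drive_tool --moves '[[1,[0,0.05,0],0],[1,[0,0.05,0],0]]'

```text
clock: 12.35
eef_pos: [555.1, -299.4, 84.3]
tcp_rot: [3.139, 0.0, 1.538]
contact_force: [-0.4, 0.4, -1.6]
opening: 0.131
```

Request:
drive_tool --moves '[[1,[0,0.05,0],0],[1,[0,0.05,0],0]]'

```text
clock: 12.6
eef_pos: [555.6, -299.4, 84.3]
tcp_rot: [3.139, 0.0, 1.538]
contact_force: [-0.1, 0.5, -0.6]
opening: 0.127
```

Request:
drive_tool --moves '[[1,[0,0.04,0],0],[1,[0,0.04,0],0]]'

```text
clock: 12.85
eef_pos: [556.0, -299.5, 84.3]
tcp_rot: [3.139, 0.0, 1.538]
contact_force: [-0.4, 0.6, -0.4]
opening: 0.123
```

Request:
drive_tool --moves '[[1,[0,0.04,0],0],[1,[0,0.04,0],0]]'

```text
clock: 13.1
eef_pos: [556.5, -299.5, 84.3]
tcp_rot: [3.139, 0.0, 1.538]
contact_force: [0.2, -0.3, -2.1]
opening: 0.128
```

Request:
drive_tool --moves '[[1,[0,0.03,0],0],[1,[0,0.03,0],0]]'

```text
clock: 13.35
eef_pos: [556.8, -299.5, 84.3]
tcp_rot: [3.139, 0.0, 1.538]
contact_force: [1.8, 0.5, -0.5]
opening: 0.132
```

Request:
drive_tool --moves '[[1,[0,0.03,0],0],[1,[0,0.03,0],0]]'

```text
clock: 13.6
eef_pos: [557.1, -299.5, 84.3]
tcp_rot: [3.139, 0.0, 1.538]
contact_force: [-0.1, 0.7, -1.4]
opening: 0.125
```

Request:
drive_tool --moves '[[1,[0,0.03,0],0],[1,[0,0.03,0],0]]'

```text
clock: 13.85
eef_pos: [557.2, -299.5, 84.2]
tcp_rot: [3.139, 0.0, 1.538]
contact_force: [-1.0, 0.3, -0.5]
opening: 0.126
```

Request:
drive_tool --moves '[[1,[0,0.03,0],0],[1,[0,0.03,0],0]]'

```text
clock: 14.1
eef_pos: [557.3, -299.5, 84.2]
tcp_rot: [3.14, 0.0, 1.538]
contact_force: [-2.1, -1.2, -0.9]
opening: 0.127
```

```bash
python3 - <<'E'
from h import *
L=[]
for i in range(6):
    f=r.grab_frame('wrist'); s=r.sense(); L.append(np.r_[s['contact_force'],s['eef_pos']])
print(np.round(L,2)); print(np.mean(L,0).round(2)); save(f,'w6')
cv2.imwrite('pics/w6b.png',cv2.resize(cv2.imread('pics/w6.png')[145:345,155:435],None,fx=2.8,fy=2.8,interpolation=cv2.INTER_CUBIC))
E
```

```text
[[-2.0200e+00 -1.0600e+00 -5.4000e-01  5.5727e+02 -2.9951e+02  8.4190e+01]
 [-2.3800e+00 -6.0000e-02 -2.1000e-01  5.5725e+02 -2.9951e+02  8.4190e+01]
 [-1.4600e+00 -3.8000e-01 -3.2000e-01  5.5727e+02 -2.9951e+02  8.4200e+01]
 [-1.9500e+00  2.7000e-01 -6.5000e-01  5.5727e+02 -2.9949e+02  8.4190e+01]
 [-2.3200e+00 -1.2900e+00 -1.2600e+00  5.5727e+02 -2.9946e+02  8.4160e+01]
 [-2.2900e+00 -4.0000e-02  6.1000e-01  5.5726e+02 -2.9948e+02  8.4160e+01]]
[-2.0700e+00 -4.3000e-01 -3.9000e-01  5.5727e+02 -2.9949e+02  8.4180e+01]
```

View pics/w6b.png

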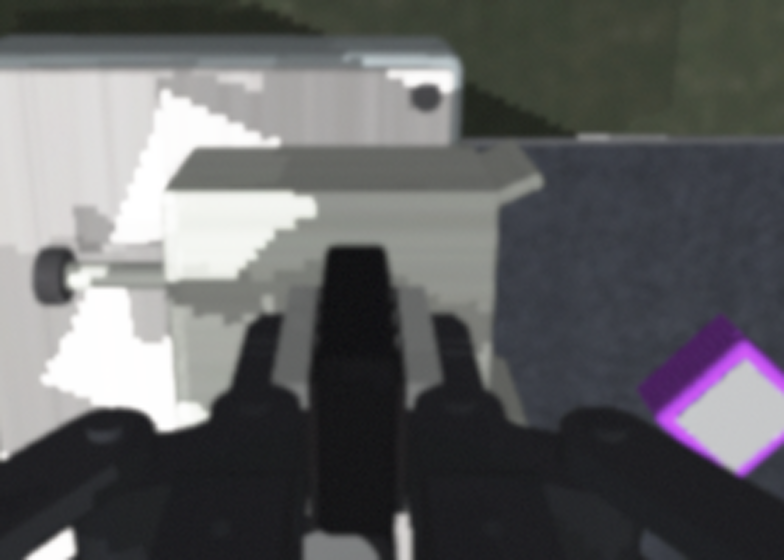

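Request:
drive_tool --moves '[[1,[0,0,-0.1],0],[1,[0,0,-0.2],0],[1,[0,0,-0.3],0],[1,[0,0,-0.4],0],[1,[0,0,-0.5],0],[1,[0,0,-0.6],0]]'

```text
clock: 15.15
eef_pos: [557.2, -299.3, 89.8]
tcp_rot: [3.14, -0.0, 1.538]
contact_force: [0.4, -0.3, -9.0]
opening: 0.129
```

Request:
drive_tool --moves '[[1,[0,0,-0.1],0],[1,[0,0,-0.2],0],[1,[0,0,-0.3],0],[1,[0,0,-0.4],0],[1,[0,0,-0.5],0],[1,[0,0,-0.6],0],[1,[0,0,-0.7],0],[1,[0,0,-0.8],0],[1,[0,0,-0.9],0],[1,[0,0,-1.0],0],[1,[0,0,-1.1],0],[1,[0,0,-1.2],0]]'

```text
clock: 16.65
eef_pos: [557.1, -299.4, 101.9]
tcp_rot: [3.14, -0.0, 1.538]
contact_force: [0.6, 0.2, -2.4]
opening: 0.127
```

Request:
drive_tool --moves '[[1,[0,0,-0.1],0],[1,[0,0,-0.3],0],[1,[0,0,-0.5],0],[1,[0,0,-0.8],0],[1,[0,0,-1.2],0],[1,[0,0,-1.6],0],[1,[0,0,-2.1],0],[1,[0,0,-2.6],0],[1,[0,0,-3.0],0],[1,[0,0,-3.0],0]]'

```text
clock: 17.9
eef_pos: [557.3, -299.5, 132.3]
tcp_rot: [3.14, 0.0, 1.538]
contact_force: [0.6, -0.6, -0.5]
opening: 0.128
```

```bash
python3 - <<'E'
from h import *
import pickle
s=r.sense(); f=r.grab_frame('wrist'); save(f,'w7'); c=r.grab_frame('scene'); save(c,'s7');t=r.grab_frame('top'); save(t,'t7')
print(s['eef_pos'],s['tcp_rot'],s['contact_force'],s['opening'])
cv2.imwrite('pics/s7b.png',cv2.resize(cv2.imread('pics/s7.png')[190:330,220:390],None,fx=4.2,fy=4.2,interpolation=cv2.INTER_CUBIC))
cv2.imwrite('pics/w7b.png',cv2.resize(cv2.imread('pics/w7.png'),(800,600),interpolation=cv2.INTER_CUBIC))
E
```

```text
[ 557.29194516 -299.47381234  132.30245702] [3.13960435e+00 3.24165797e-04 1.53825856e+00] [ 0.62969243 -0.57389572 -0.54959369] 0.12802866465847865
```

View pics/s7b.png

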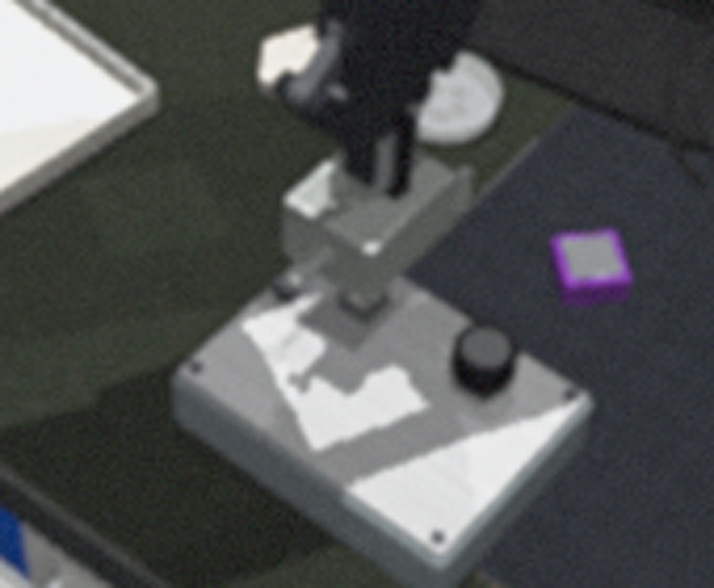

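View pics/w7b.png

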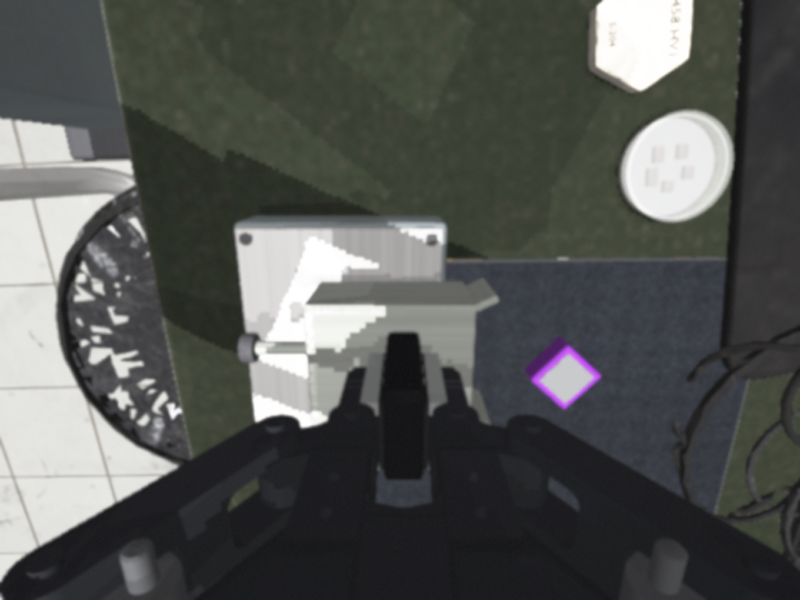

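```bash
python3 - <<'E'
from h import *
import pickle
F=pickle.load(open('F0.pkl','rb')); t=F['top']
for z in (50,100,200,300): print(z,onplane(t,[[218,160],[340,145]],z).round(0).tolist())
a=cv2.resize(cv2.imread('pics/t7.png')[195:290,160:270],None,fx=6,fy=6,interpolation=cv2.INTER_CUBIC); cv2.imwrite('pics/tray.png',a)
E
```

```text
50 [[762.0, -10.0], [801.0, -327.0]]
100 [[750.0, -16.0], [787.0, -320.0]]
200 [[725.0, -27.0], [758.0, -308.0]]
300 [[699.0, -39.0], [730.0, -296.0]]
```

View pics/tray.png

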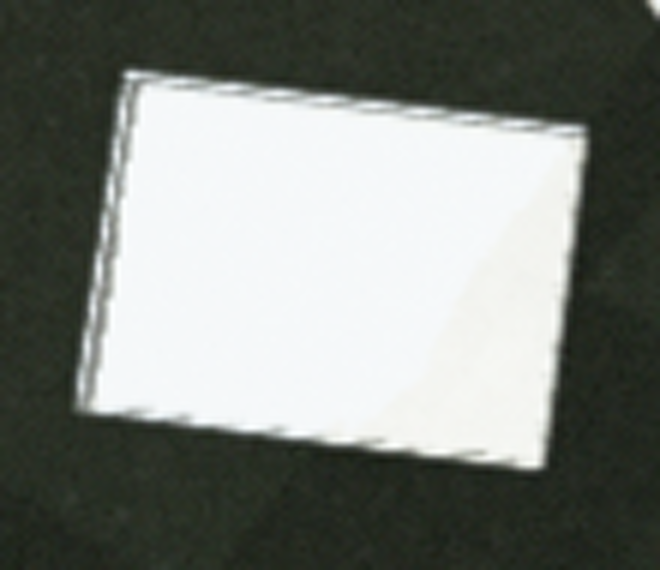

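```bash
python3 - <<'E'
from h import *
import pickle
F=pickle.load(open('F0.pkl','rb')); t=F['top']
c=lambda x,y:[160+x/6-.4,195+y/6-.4]
P=onplane(t,[c(125,71),c(588,125),c(547,469),c(77,411)],20);print(P.round(1).tolist(),P.mean(0)); e=P[0]-P[3]; print(np.degrees(np.arctan2(e[1],e[0])),np.linalg.norm(e),np.linalg.norm(P[0]-P[1]))
m=P.mean(0); a=np.radians(-6.8); tgt=m+np.array([np.cos(a),np.sin(a)])*18+np.array([0,-8]); print(tgt)
rel(tgt[0],tgt[1],132,-6.8); rel(tgt[0],tgt[1],50,-6.8)
E
```

```text
[[646.2, 91.2], [621.2, -111.2], [473.1, -93.5], [498.0, 109.4]] [559.61702801  -1.01417493]
-7.009533393176593 149.30442735277083 203.94016215690462
[577.49040715 -11.14544636]
shift [28.867, 1.111, -0.023] roll 4.93 cur yang -1.87
shift [28.866, 1.102, 8.177] roll 4.93 cur yang -1.87
```

Request:
drive_tool --moves '[[1,[0.8,0,0],0],[1,[2.2,0.1,0],0.4],[1,[4.2,0.2,0],0.8],[1,[6.8,0.3,0],1.2],[1,[9.6,0.4,0],1.6],[1,[12.4,0.5,0],2.1],[1,[15.2,0.6,0],2.6],[1,[18,0.7,0],3.1],[1,[20.8,0.8,0],3.6],[1,[23.4,0.9,0],4.1],[1,[25.6,1.0,0],4.5],[1,[27.2,1.1,0],4.9]]'

```text
clock: 19.55
eef_pos: [576.5, -25.8, 131.8]
tcp_rot: [3.141, -0.0, 1.453]
contact_force: [-0.3, -0.3, -1.2]
opening: 0.129
```

Request:
drive_tool --moves '[[1,[1.0,0,0],0],[1,[1.4,0,0],0],[1,[1.4,0,0],0],[1,[1.4,0,0],0]]'

```text
clock: 20.05
eef_pos: [578.1, -12.4, 131.8]
tcp_rot: [3.141, -0.0, 1.453]
contact_force: [-0.5, -0.6, -1.5]
opening: 0.127
```

```bash
python3 - <<'E'
from h import *
import pickle
s=r.sense(); f=r.grab_frame('wrist'); save(f,'w8'); c=r.grab_frame('scene'); save(c,'s8')
print(s['eef_pos'],s['tcp_rot'],s['contact_force'],s['opening'])
rel(577.5,-11,48.4,-6.8)
cv2.imwrite('pics/s8b.png',cv2.resize(cv2.imread('pics/s8.png')[150:300,150:350],None,fx=4,fy=4,interpolation=cv2.INTER_CUBIC))
cv2.imwrite('pics/w8b.png',cv2.resize(cv2.imread('pics/w8.png'),(800,600),interpolation=cv2.INTER_CUBIC))
E
```

```text
[578.1071574  -12.40443962 131.80024786] [ 3.14064767e+00 -2.28649210e-04  1.45292283e+00] [-0.45465849 -0.57620779 -1.48927289] 0.1274447103486667
shift [0.129, -0.083, 8.338] roll 0.04 cur yang -6.76
```

View pics/s8b.png

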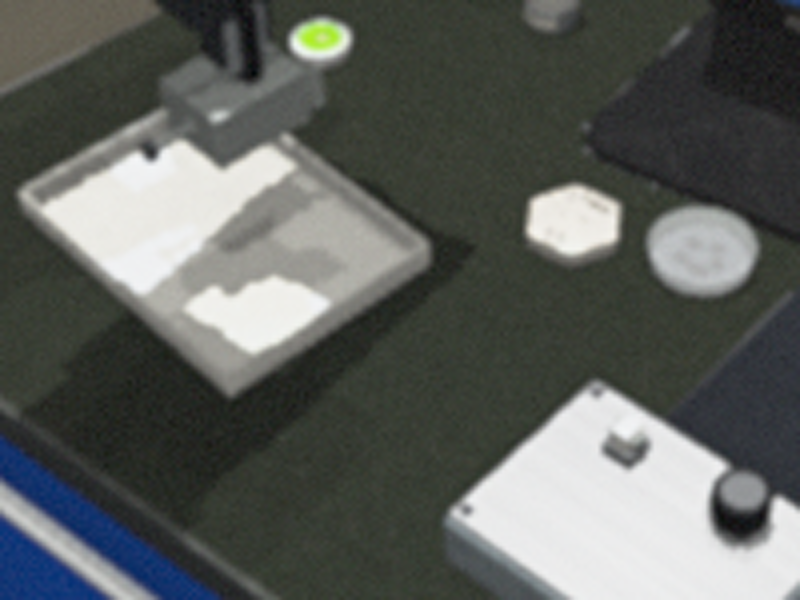

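View pics/w8b.png

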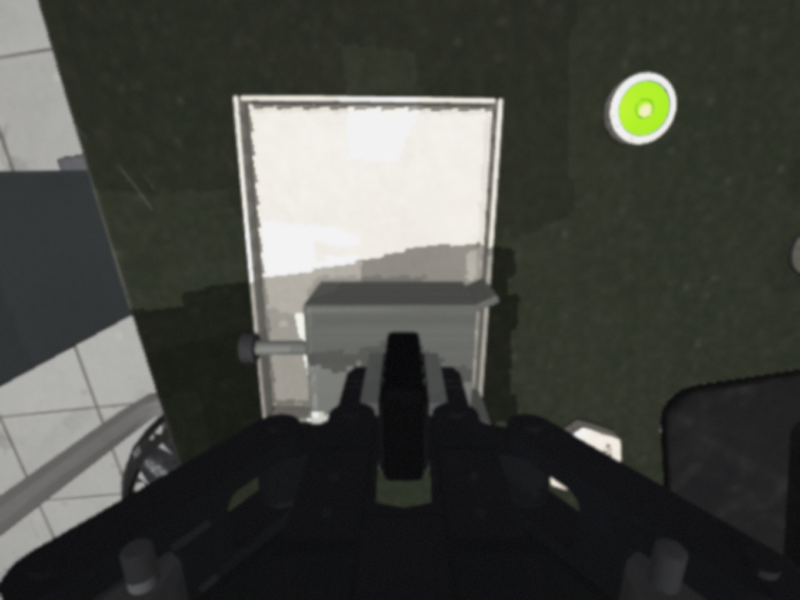

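```bash
python3 - <<'E'
from h import *
s=r.sense(); f=r.grab_frame('wrist'); R=rot(s['tcp_rot'])
v=lambda x,y:[(x+.5)*.7-.5,(y+.5)*.7-.5]
p=onplane(f,[v(236,98),v(502,98),v(257,340),v(488,340)],20,s); print(((np.c_[p,np.full(4,20)]-s['eef_pos'])@R).round(1))
E
```

```text
[[111.2 -91.6 111.7]
 [111.1  54.4 111.9]
 [-31.5 -93.3 111.7]
 [-31.4  54.6 111.8]]
```

Request:
drive_tool --moves '[[1,[0,0,0.8],0],[1,[0,0,2.2],0],[1,[0,0,4],0],[1,[0,0,5.6],0],[1,[0,0,7],0],[1,[0,0,7.9],0],[1,[0,0,8.3],0],[1,[0,0,8.4],0],[1,[0,0,8.4],0]]'

```text
clock: 21.32
eef_pos: [578.5, -12.3, 48.2]
tcp_rot: [3.14, -0.0, 1.453]
contact_force: [-0.8, -0.3, -1.1]
opening: 0.128
```

Request:
drive_tool --moves '[[1,[0,0,0.1],0],[1,[0,0,0.2],0],[1,[0,0,0.26],0],[1,[0,0,0.28],0],[1,[0,0,0.28],0]]'

```text
clock: 21.95
eef_pos: [578.6, -12.3, 45.7]
tcp_rot: [3.14, -0.0, 1.453]
contact_force: [-1.9, 0.4, 4.6]
opening: 0.126
```

Request:
drive_tool --moves '[[1,[0,0,0],0],[0.85,[0,0,0],0],[0.7,[0,0,0],0],[0.5,[0,0,0],0],[0,[0,0,0],0],[0,[0,0,0],0],[0,[0,0,0],0],[0,[0,0,0],0]]'

```text
clock: 22.95
eef_pos: [578.6, -12.3, 45.7]
tcp_rot: [3.14, -0.0, 1.453]
contact_force: [-0.1, 0.3, -0.5]
opening: 1.005
```

Request:
drive_tool --moves '[[0,[0,0,-1],0],[0,[0,0,-3],0],[0,[0,0,-6],0],[0,[0,0,-10],0],[0,[0,0,-14],0],[0,[0,-4,-15],0],[0,[0,-10,-15],0],[0,[0,-16,-15],0],[0,[0,-18,-15],0],[0,[0,-18,-15],0],[0,[0,-18,-15],0]]'

```text
clock: 24.32
eef_pos: [401.6, 8.8, 196.1]
tcp_rot: [3.137, -0.001, 1.453]
contact_force: [-0.1, -0.1, 0.0]
opening: 1.001
```

```bash
python3 - <<'E'
from h import *
s=r.sense(); 
for c in ['scene','top','wrist']: f=r.grab_frame(c); save(f,c+'9')
print(s['eef_pos'],s['contact_force'],s['opening'],s['clock'])
cv2.imwrite('pics/s9b.png',cv2.resize(cv2.imread('pics/scene9.png')[130:330,140:390],None,fx=3.2,fy=3,interpolation=cv2.INTER_CUBIC))
cv2.imwrite('pics/w9b.png',cv2.resize(cv2.imread('pics/wrist9.png'),(800,600),interpolation=cv2.INTER_CUBIC))
for c in ['scene','wrist']: print([(round(d['score'],2),np.round(d['at']).tolist()) for d in r.spot_point('square_cap',c)])
E
```

```text
[401.57627992   8.75626487 196.07428963] [-0.1235468  -0.06852062  0.0453174 ] 1.0013599856863535 24.325
[(0.58, [360.0, 251.0])]
[(0.55, [485.0, 408.0])]
```

View pics/s9b.png

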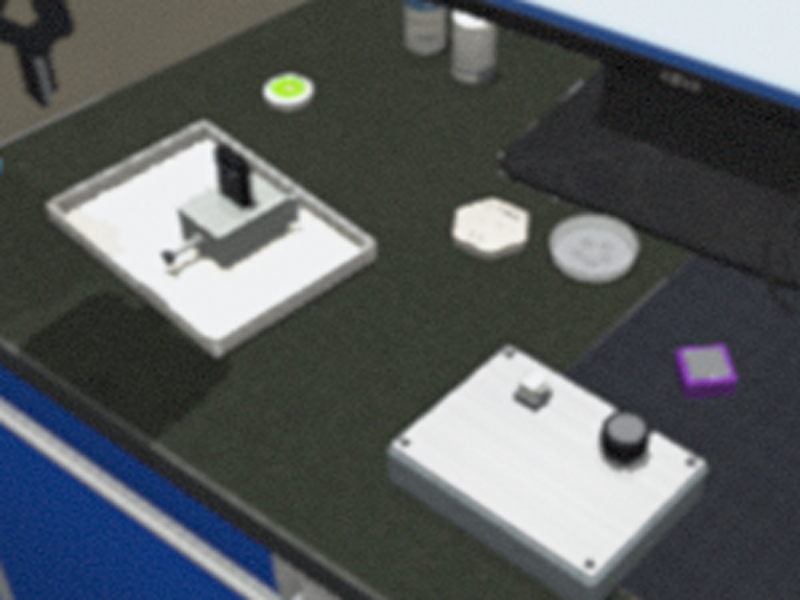

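View pics/w9b.png

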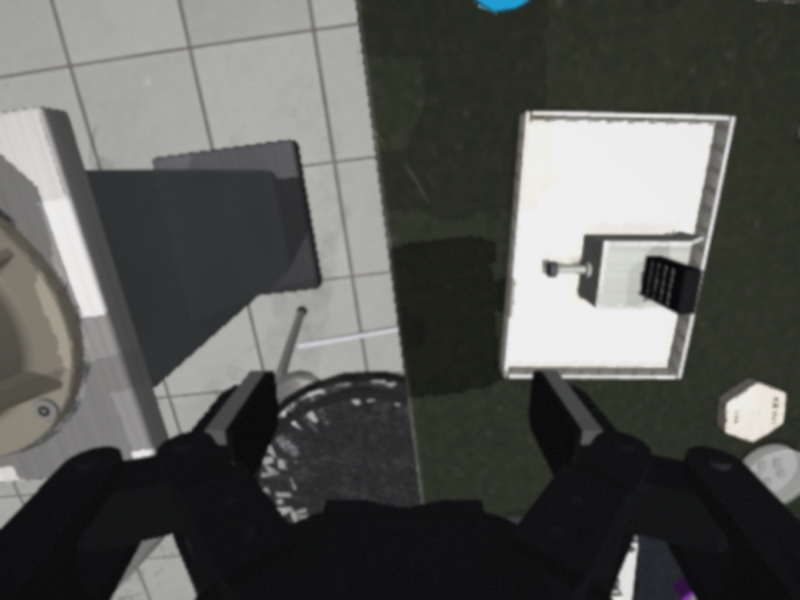

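View pics/top9.png

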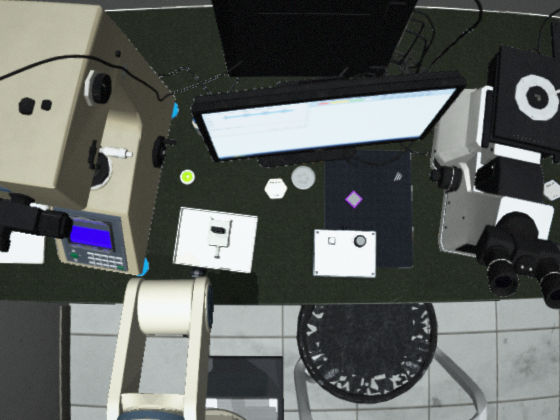

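```bash
python3 -c "
from h import *
print(r.sense()['qvel'].round(3)); print(r.sign_off())"
```

```text
[-0.001 -0.003  0.007 -0.     0.001 -0.   ]
the job is handed in; nothing more can be done
None
```

The square cap is off its stem, and the puller stands upright and released in the white tray. I handed the job in at about 24.6 s of the 72 s allowed.

- **Grip:** I took the puller by its handle with the jaws set to 90 N.
- **Slide:** I set its height by touching the box top, with about 6 to 7 N downward, then slid it under the cap about 0.8 mm above the top. I crept forward until the stop met the cap at a steady 2 N or so.
- **Pull:** I lifted straight up. The force was about 9 N at the one reading taken during the pull, then the cap came free.
- **Placing:** I set the puller on the tray floor with about 5 to 6 N of contact, opened the jaws and backed well away.

**Last checks:** The final pictures show the puller upright in the tray and the square cap's stem bare. The round cap is still seated, and the hex block, dish, level and purple look-alike are where they were. The force on the tool read about zero.

**What I could not confirm:** The puller's roof hid the cap in every picture after the slide-in. I am inferring it is still hooked because the stem is bare and no black cap shows anywhere else. In the last pictures the square-cap detector found only one thing in each: the purple look-alike in the scene view, and a spot at the lower edge of the wrist view, also apparently the look-alike.

**One disagreement:** The stop met the cap about 2 to 3 mm earlier than I had estimated from how far the rod sticks out. That is still within the stated range.

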